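# Hang the scrapers on the shop hook, widest first

## Robot

A 6-joint arm with a two-finger parallel gripper is mounted at the origin on the work surface. World frame = base frame: x ahead of the robot, y to its left, z up, the work surface at z = 0. Lengths are in m, angles in rad, forces in N, time in s.
With the tool pointing down it reaches from about 0.3 to 0.775 m from the base axis. Payload 14.6 kg.
Tool frame: the origin (TCP) lies midway between the tips of the shut fingers; the grasp point (between the pads) lies 19 mm behind it (ctrl.pinch_z is the distance from the TCP to the grasp point, in m); z points along the fingers, y is the line along which they close (so a half turn about z gives the same grasp; the last joint's range is limited). The gripper opens to 94 mm and grips with 3 to 60 N. Pads are 16 mm wide; open, the fingers measure 119 mm over their backs; the gripper's body (75 mm by 177 mm) begins 78 mm behind the grasp point.
Start: joints at [1.177, 0.3, 1.521, -0, 1.321, -0.067], TCP at [0.177, 0.521, 0.178] pointing down, gripper open.
Joint ranges: [-3.03, 3.03], [-0.79, 2.21], [0.23, 2.52], [-1.04, 4.18], [0, 3.07], [-2.55, 2.55]. Speed limits (rad/s): [2.22, 2.22, 2.57, 3.14, 3.14, 3.14].

## Interface

Orientations are given as [roll, pitch, yaw] about the fixed x, y, z axes, in that order (R = Rz(yaw) Ry(pitch) Rx(roll)).
In Python, from station import ctrl gives the robot as it stands.
- The arm moves only by the tool jog_arm, never from a script. Its argument "motion" is a list of rows, each a list of 7 numbers: the shift along the tool's x, y, z in m, then the turn, a rotation vector about the tool's x, y, z in rad, then the opening, from -1 (shut) to 1 (fully open). In form: [[tx, ty, tz, rx, ry, rz, gripper], ...]. A call has 1 to 5 rows; each row shifts and turns the commanded pose from where the row before left it, along the tool's axes as they then stand; what a row does not reach is not made up. A row lasts 1/10 s, in which the tool goes at most 50 mm and 8.59 degrees, less where a joint would pass 70% of its speed; a pose out of reach is approached as far as the arm can. A call is refused whole if a number of a shift passes 0.05 or a number of a turn 0.15, either way. A call with a gripper value outside its range is refused whole. The fingers move at their own pace and stop on an object; "squeeze" is the grip in N (left out, the last holds). Time passes only in rows, so rows that do not move let the fingers close. It gives the time, the measured TCP pose, the force, the opening and the grip force at its end, in the units of the state.
- ctrl.get_obs(): the state, without advancing time (a new reading comes with each control period).
- ctrl.camera(name): name is "side" or "top" or "wrist"; returns the picture (384x512x3 uint8, red, green, blue); there is no depth.
- ctrl.camera_model(name): a dict with "intrinsics" (3x3 intrinsics, pixels), "rvec" (rotation vector, rad) and "tvec" (3), from world to camera coordinates, as OpenCV has them. Camera axes: x right, y down, z forward; pixel columns grow to the right and rows downward; lengths in m; the calibration is good to about 2 mm. A picture is of the moment at which its call begins: read the wrist's pose just before it. camera_model takes no time and is no camera call; for the wrist camera it gives the pose at the moment of the call.
- ctrl.hand_in(): hands the job in; it is judged then, once.
The state is a dict: "time_s": time; "qpos": joint angles; "joint_vel": joint speeds; "tau": joint torques, N m; "ee_pos": TCP position; "eef_rot": TCP orientation; "force": force on the tool from outside, world axes, zero at the start; "moment": the same for the moment, N m; "grip_width": finger opening in m; "grip_force": force on a finger pad.
Only numpy, scipy, OpenCV 4.12 (cv2) and the standard library are available. Lean on these libraries where they do the work, as an engineer would, in place of code of your own. Each camera call takes 0.05 s, during which the arm holds its last target. There are 200 camera calls.

## Task

Take the three scrapers out of the rack and hang them by the holes in their handles on the one hook: widest blade first, then the middle one, narrowest in front. Before letting go of each, slide it back along the hook until you feel it come up against the stop collar, or against the scraper before it, and keep a light steady push on it for a moment so that they hang close with no gaps; be gentle (nothing pushed harder than about 2 kg of weight), and leave the hammer, the tin and the tray alone.

Things in the scene. Friction and masses are not known exactly. Their poses are not given: they have to be found in the camera images.
- wide_eye (a point): centre of the widest scraper's hanging hole. Its wooden handle's head is a block 36 mm wide (y), 28 mm deep (x), 44 mm tall, this point at its middle; the round hole of 25 mm runs along x. z up along the handle; front and back alike. Grip the head's two sides (fingers closing along y) at this height: the hook's arm then passes between the fingers
- middle_eye (a point): centre of the middle scraper's hanging hole. Its wooden handle's head is a block 36 mm wide (y), 28 mm deep (x), 44 mm tall, this point at its middle; the round hole of 25 mm runs along x. z up along the handle; front and back alike. Grip the head's two sides (fingers closing along y) at this height: the hook's arm then passes between the fingers
- narrow_eye (a point): centre of the narrowest scraper's hanging hole. Its wooden handle's head is a block 36 mm wide (y), 28 mm deep (x), 44 mm tall, this point at its middle; the round hole of 25 mm runs along x. z up along the handle; front and back alike. Grip the head's two sides (fingers closing along y) at this height: the hook's arm then passes between the fingers
- wide: the widest scraper: flat steel blade 110 mm wide (y), 95 mm tall, 4 mm thick, under a wooden handle; origin at the middle of the blade's lower edge, the hole's centre 155 mm above it. About 0.30 kg (varies). Stands loosely in a rack slot, may lean up to 0.06 rad about y
- middle: the middle scraper: flat steel blade 80 mm wide (y), 85 mm tall, 4 mm thick, under a wooden handle; origin at the middle of the blade's lower edge, the hole's centre 145 mm above it. About 0.24 kg (varies). Stands loosely in a rack slot, may lean up to 0.06 rad about y
- narrow: the narrowest scraper: flat steel blade 52 mm wide (y), 75 mm tall, 4 mm thick, under a wooden handle; origin at the middle of the blade's lower edge, the hole's centre 135 mm above it. About 0.18 kg (varies). Stands loosely in a rack slot, may lean up to 0.06 rad about y
- rack: fixed wooden rack holding the scrapers upright, 170 mm (x) by 146 mm (y), 46 mm high, origin under its centre. Three slots along y, 6 mm wide and 40 mm deep, 55 mm apart in x; any scraper may be in any slot, pulled out straight up
- hook: fixed hook stand, origin on the table under its post's front face; post 255 mm high. A level round arm, 10 mm thick, runs from the post along -x, axis 240 mm up, straight for 165 mm to the upturned tip. A stop collar is clamped on the arm; its black rubber buffer, 40 mm across, gives about 1 mm per 4 N and has its front face 22 to 52 mm in front of the post, different each time, not measured: feel for it
- hook_tip (a point): middle of the upturned tip's round end (radius 5 mm), 173 mm in front of the post, 8 mm above the arm's axis. A hole whose centre is carried 4 mm above the arm's axis clears the tip; a hung scraper's hole has its centre 7.5 mm below the arm's axis, blade across the arm (scraper x along hook x)
- hammer: bystander: hammer lying on the bench, origin under its middle
- tin: bystander: low round aluminium tin, 66 mm wide, 55 mm high, origin at its base
- tray: bystander: grey open tray 100 x 70 x 35 mm, origin at its base
There are look-alikes about, which are no part of the job. Leave any pink look-alike of the middle alone.

How it is judged:
On the way, in this order (a step that is already met when the one before it is completed fails the run):
1. the widest scraper, on the hook, is pressed lightly against the stop collar (y of wide_eye in the frame of hook between -0.009 and 0.009 m and z of wide_eye in the frame of hook between 0.224 and 0.247 m and x of wide_eye in the frame of hook above -0.16 m and contact force between wide and buffer_c0 above 2 N), for 0.15 s.
2. the middle scraper, on the hook, is pressed lightly against the widest (y of wide_eye in the frame of hook between -0.009 and 0.009 m and z of wide_eye in the frame of hook between 0.224 and 0.247 m and x of each of wide_eye, middle_eye in the frame of hook above -0.16 m and y of middle_eye in the frame of hook between -0.009 and 0.009 m and z of middle_eye in the frame of hook between 0.224 and 0.247 m and contact force between middle and wide above 2 N), for 0.15 s.
3. the narrowest scraper, on the hook, is pressed lightly against the middle one (y of wide_eye in the frame of hook between -0.009 and 0.009 m and z of wide_eye in the frame of hook between 0.224 and 0.247 m and x of each of wide_eye, middle_eye, narrow_eye in the frame of hook above -0.16 m and y of middle_eye in the frame of hook between -0.009 and 0.009 m and z of middle_eye in the frame of hook between 0.224 and 0.247 m and y of narrow_eye in the frame of hook between -0.009 and 0.009 m and z of narrow_eye in the frame of hook between 0.224 and 0.247 m and contact force between narrow and middle above 2 N), for 0.15 s.
At the end, for the whole second after the job is handed in: all three scrapers hang at rest by their holes on the hook's arm behind the upturned tip, upright within 0.2 rad, widest against the collar, then middle, then narrowest, each within about 3.5 mm of touching the one behind (y of wide_eye in the frame of hook between -0.009 and 0.009 m and z of wide_eye in the frame of hook between 0.224 and 0.2395 m and x of each of wide_eye, middle_eye, narrow_eye in the frame of hook above -0.16 m and y of middle_eye in the frame of hook between -0.009 and 0.009 m and z of middle_eye in the frame of hook between 0.224 and 0.2395 m and y of narrow_eye in the frame of hook between -0.009 and 0.009 m and z of narrow_eye in the frame of hook between 0.224 and 0.2395 m and distance between buffer_c0 and wide_eye below 0.024 m and distance between wide_eye and middle_eye below 0.0315 m and distance between middle_eye and narrow_eye below 0.0315 m and angle between each of wide, middle, narrow's own z axis and vertical below 0.2 rad and linear speed of each of wide, middle, narrow below 0.03 m/s).
It fails at once if a scraper is pushed against the hook, the collar, another scraper or the rack with more than 25 N (contact force between any of wide, middle, narrow and hook above 25 N or contact force between any of wide, middle, narrow and buffer_c0 above 25 N or contact force between any of wide, middle, narrow and rack above 25 N or contact force between wide and middle above 25 N or contact force between any of middle, wide and narrow above 25 N).
It fails at once if the gripper or arm pushes the hook or its collar with more than 25 N (contact force between any of the arm, the fingers and hook above 25 N or contact force between any of the arm, the fingers and buffer_c0 above 25 N).
It fails at once if the hammer, the tin or the tray is moved more than 30 mm (distance of any of hammer, tin, tray from where it was at the start of the episode above 0.03 m).
It also fails if it takes over 72 s, if anything falls off the work surface, if the arm or the gripper's body presses on something with over 40 N, if the wrist force passes 120 N, or if a joint passes its speed limit or range.

## Working session

There is one attempt and no reset: what is moved stays moved. The work goes in short steps, Python scripts to look and compute and a tool call to move; the robot and the scene stay as the last step left them, time stands still between calls to the robot, and variables do not carry over. Pictures are saved under pics/ and viewed, at most 11 in all, crops included, and the job is handed in when it is done.

Besides the shell and the picture viewer there is one more tool, called after "Request:" by a JSON object that holds its "op" and its "data". jog_arm: Moves the arm, as the interface text tells. Its arguments: {"type":"object","properties":{"motion":{"type":"array"},"squeeze":{"type":"number"}},"required":["motion"]}

```bash
mkdir -p pics; ls
python3 - <<'E'
from station import ctrl
import cv2,numpy as np
o=ctrl.get_obs();print(o)
for n in("top","side"):
    im=ctrl.camera(n);cv2.imwrite(f"pics/{n}0.png",im[:,:,::-1])
    m=ctrl.camera_model(n);R=cv2.Rodrigues(m["rvec"])[0];print(n,m["intrinsics"],(-R.T@m["tvec"]).round(3),R.round(3))
E
```

```text
pics
{'time_s': 0.0, 'qpos': array([ 1.17739250e+00,  3.00498109e-01,  1.52159590e+00, -3.10916582e-05,
        1.32068304e+00, -6.65897797e-02]), 'joint_vel': array([ 0.00086548, -0.0007541 ,  0.00192868, -0.00078131, -0.00059065,
        0.00092557]), 'tau': array([ 2.74908211e-05, -5.31808627e+01, -3.52736020e+01,  7.08492519e-02,
        2.44693703e-02, -7.76912998e-05]), 'ee_pos': array([0.17645656, 0.52061069, 0.17776526]), 'eef_rot': array([-3.14040888e+00, -4.87620816e-05,  2.81478629e+00]), 'force': array([0.20746653, 0.51953435, 0.11757768]), 'moment': array([ 0.00875521, -0.00478463, -0.02744387]), 'grip_force': 0.0, 'grip_width': 0.09372052715852806}
top [[409.7919766    0.         256.61782502]
 [  0.         409.7919766  197.52056842]
 [  0.           0.           1.        ]] [0.402 0.06  1.288] [[-0.    -1.     0.019]
 [-0.994 -0.002 -0.105]
 [ 0.106 -0.019 -0.994]]
side [[348.53260548   0.         258.24290369]
 [  0.         348.53260548 187.98008207]
 [  0.           0.           1.        ]] [ 0.45  -0.589  0.927] [[ 0.999 -0.042  0.014]
 [-0.022 -0.754 -0.657]
 [ 0.038  0.656 -0.754]]
```

View pics/top0.png

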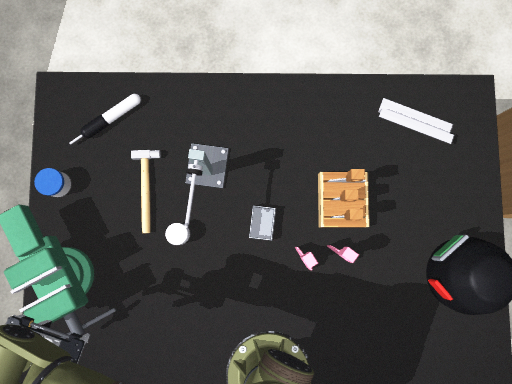

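View pics/side0.png

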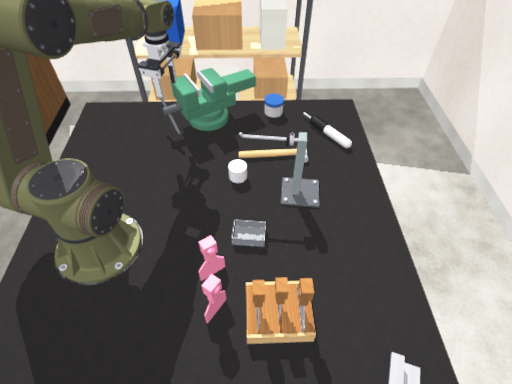

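Run:
```python
import cv2,numpy as np
t=cv2.imread("pics/top0.png");s=cv2.imread("pics/side0.png")
def c(im,x,y,w,h): return cv2.resize(im[y:y+h,x:x+w],(400,300),interpolation=cv2.INTER_CUBIC)
cv2.imwrite("pics/c1.png",np.vstack([np.hstack([c(t,305,160,80,75)[:,:],c(t,150,140,100,110)]),np.hstack([c(s,236,270,90,80),c(s,220,120,110,95)])]))
```

```text
(no output)
```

View pics/c1.png

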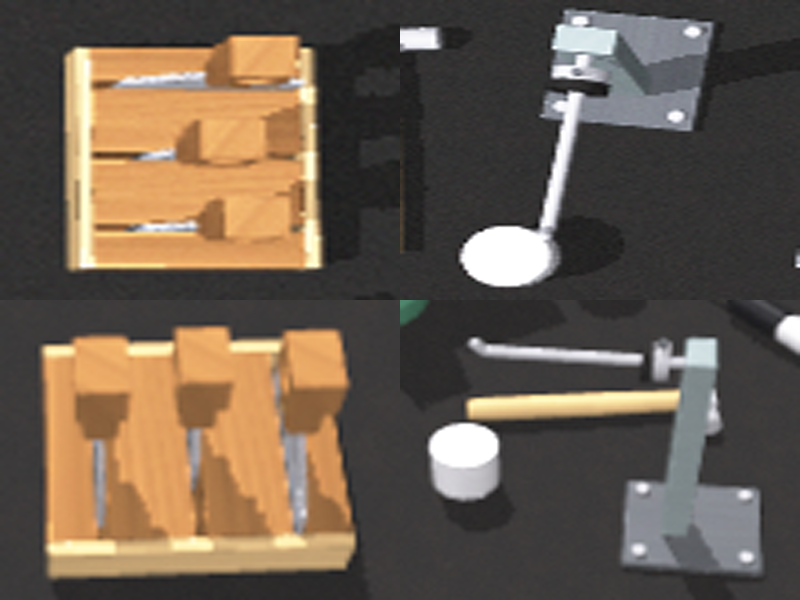

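```bash
cat > h.py <<'E'
from station import ctrl
import cv2,numpy as np
from scipy.spatial.transform import Rotation as Ro
def cam(n):
    m=ctrl.camera_model(n);R=cv2.Rodrigues(np.array(m["rvec"],float))[0];t=np.array(m["tvec"],float).ravel()
    return np.array(m["intrinsics"]),R,t
def ray(c,p):
    K,R,t=c;d=R.T@np.linalg.solve(K,[p[0],p[1],1.]);return -R.T@t,d/np.linalg.norm(d)
def onz(c,p,z):
    o,d=ray(c,p);return o+d*(z-o[2])/d[2]
def tri(obs):
    A=np.zeros((3,3));b=np.zeros(3);rs=[ray(c,p) for c,p in obs]
    for o,d in rs: P=np.eye(3)-np.outer(d,d);A+=P;b+=P@o
    x=np.linalg.solve(A,b);return x,max(np.linalg.norm((np.eye(3)-np.outer(d,d))@(x-o)) for o,d in rs)
def proj(c,X):
    K,R,t=c;q=K@(R@np.asarray(X)+t);return q[:2]/q[2]
E
python3 - <<'E'
from h import *
T,S=cam("top"),cam("side")
for n,a,b in[("far",(357.6,173),(306.9,282.3)),("mid",(351.6,194.5),(281.7,280.7)),("near",(356.4,213.7),(258.7,283.6)),("tip",(186.5,225.4),(240.6,133.9)),("collar",(193.75,174.8),(287.4,138.7))]:
    x,e=tri([(T,a),(S,b)]);print(n,x.round(3),round(e,4),[onz(T,a,z)[:2].round(3) for z in(.163,.183,.24)])
print("rack corners",[onz(T,p,.046).round(3) for p in((319,172),(368,172),(369,227),(318,227))])
c=cam("wrist");o=ctrl.get_obs();Rt=Ro.from_euler("xyz",o["eef_rot"]).as_matrix()
print("tool R",Rt.round(3));print("cam in tool",(Rt.T@(-c[1].T@c[2]-o["ee_pos"])).round(3));print("cam R in tool",(Rt.T@c[1].T).round(3),c[0])
E
```

```text
far [ 0.586 -0.236  0.191] 0.0001 [array([ 0.591, -0.244]), array([ 0.587, -0.238]), array([ 0.578, -0.223])]
mid [ 0.53  -0.222  0.175] 0.0011 [array([ 0.53 , -0.225]), array([ 0.528, -0.22 ]), array([ 0.521, -0.206])]
near [ 0.476 -0.232  0.184] 0.0007 [array([ 0.477, -0.237]), array([ 0.476, -0.232]), array([ 0.472, -0.217])]
tip [0.441 0.217 0.248] 0.0 [array([0.444, 0.23 ]), array([0.444, 0.227]), array([0.441, 0.218])]
collar [0.576 0.202 0.239] 0.0043 [array([0.584, 0.213]), array([0.581, 0.21 ]), array([0.572, 0.202])]
rack corners [array([ 0.613, -0.156,  0.046]), array([ 0.614, -0.308,  0.046]), array([ 0.444, -0.306,  0.046]), array([ 0.444, -0.15 ,  0.046])]
tool R [[-0.947  0.321 -0.   ]
 [ 0.321  0.947 -0.001]
 [ 0.    -0.001 -1.   ]]
cam in tool [ 0.065 -0.    -0.206]
cam R in tool [[-0.    -0.974 -0.227]
 [ 1.    -0.001  0.002]
 [-0.002 -0.227  0.974]] [[323.19210756   0.         253.18349799]
 [  0.         323.19210756 191.17121716]
 [  0.           0.           1.        ]]
```

Request:
{"op": "jog_arm", "data": {"motion": [[0, 0, -0.05, 0, 0, 0, 1], [0, 0, -0.05, 0, 0, 0, 1], [-0.041, -0.022, -0.009, 0, 0, 0, 1], [-0.041, -0.022, -0.009, 0, 0, 0, 1], [-0.041, -0.022, -0.009, 0, 0, 0, 1]], "squeeze": 25}}

```text
time_s: 0.6
ee_pos: [0.2725, 0.4176, 0.3055]
eef_rot: [-3.141, -0.0, 2.816]
force: [0.9, -1.3, 0.4]
grip_width: 0.0939
grip_force: 0.0
```

Request:
{"op": "jog_arm", "data": {"motion": [[-0.041, -0.022, -0.009, 0, 0, 0, 1], [-0.041, -0.022, -0.009, 0, 0, 0, 1], [-0.041, -0.022, -0.009, 0, 0, 0, 1], [-0.041, -0.022, -0.009, 0, 0, 0, 1], [-0.041, -0.022, -0.009, 0, 0, 0, 1]]}}

```text
time_s: 1.1
ee_pos: [0.4316, 0.2472, 0.3506]
eef_rot: [-3.141, -0.0, 2.815]
force: [0.7, 0.9, 0.8]
grip_width: 0.0941
grip_force: 0.0
```

Request:
{"op": "jog_arm", "data": {"motion": [[0, 0, 0, 0, 0, -0.11, 1], [0, 0, 0, 0, 0, -0.11, 1], [0, 0, 0, 0, 0, -0.107, 1], [0, 0, 0, 0, 0, 0, 1]]}}

```text
time_s: 1.5
ee_pos: [0.4307, 0.2488, 0.3501]
eef_rot: [-3.141, -0.001, -3.14]
force: [0.7, -0.2, -0.3]
grip_width: 0.0941
grip_force: 0.0
```

Run:
```python
from h import *
np.savez("w1.npz",K=cam("wrist")[0],R=cam("wrist")[1],t=cam("wrist")[2])
im=ctrl.camera("wrist");cv2.imwrite("pics/w1.png",im[:,:,::-1])
o=ctrl.get_obs();print(o["time_s"],o["ee_pos"],o["eef_rot"],o["force"])
c=cam("wrist")
for X in ((.441,.217,.248),(.576,.202,.24)):print(proj(c,X))
```

```text
1.55 [0.43064543 0.24885844 0.35011642] [-3.14135194e+00 -4.65065597e-04  3.13950573e+00] [0.37484317 0.16526204 0.42683846]
[220.96549163 194.39399334]
[211.1130525  311.82208777]
```

View pics/w1.png

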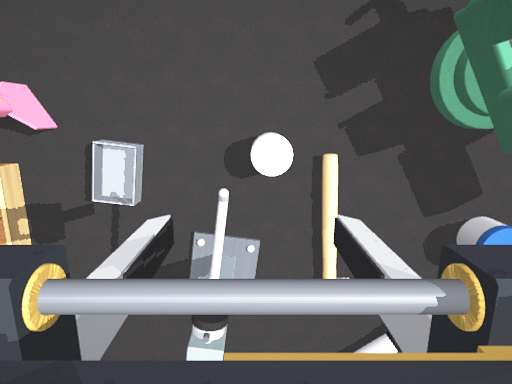

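Run:
```python
from h import *
d=np.load("w1.npz");W=(d["K"],d["R"],d["t"]);T=cam("top")
g=cv2.imread("pics/w1.png",0).astype(float);P=[]
for r in range(200,232,3):
    xs=np.where(g[r,200:240]>170)[0]+200;P.append(onz(W,(xs.mean(),r),.24)[:2]);print(r,xs.min(),xs.max(),end="; ")
P=np.array(P);l=cv2.fitLine(P.astype(np.float32),cv2.DIST_L2,0,.01,.01).ravel();print("\nwrist",l, "y at x=.45,.55",[l[3]+l[1]/l[0]*(x-l[2]) for x in(.45,.55)])
t=cv2.imread("pics/top0.png",0).astype(float);P=[]
for r in range(180,222,4):
    w=np.clip(t[r,180:200]-80,0,None);x=(w*np.arange(180,200)).sum()/w.sum();P.append(onz(T,(x,r),.24)[:2])
P=np.array(P);l=cv2.fitLine(P.astype(np.float32),cv2.DIST_L2,0,.01,.01).ravel();print("top",l,[l[3]+l[1]/l[0]*(x-l[2]) for x in(.45,.55)])
for p in((186.5,225.4),(186.5,224)):print(tri([(W,(223.5,194.5)),(T,p)]),tri([(W,(223.5,194.5)),(cam("side"),(240.6,133.9))]))
```

```text
200 219 227; 203 219 227; 206 218 227; 209 218 227; 212 218 226; 215 217 226; 218 217 225; 221 217 225; 224 216 225; 227 216 224; 230 216 224; 
wrist [ 0.9918748  -0.12721787  0.46485317  0.21626173] y at x=.45,.55 [np.float32(0.2181668), np.float32(0.20534079)]
top [ 0.99034804 -0.13860272  0.50654775  0.2113697 ] [np.float32(0.21928376), np.float32(0.2052884)]
(array([0.44190069, 0.21848845, 0.24288684]), np.float64(0.0007500558816215739)) (array([0.44129068, 0.21927743, 0.2467722 ]), np.float64(0.00025216306429501025))
(array([0.44468423, 0.21870155, 0.23592947]), np.float64(0.000624987394222655)) (array([0.44129068, 0.21927743, 0.2467722 ]), np.float64(0.00025216306429501025))
```

Request:
{"op": "jog_arm", "data": {"motion": [[-0.01, -0.048, 0, 0, 0, 0, 1], [-0.01, -0.048, 0, 0, 0, 0, 1], [-0.01, -0.048, 0, 0, 0, 0, 1], [-0.01, -0.048, 0, 0, 0, 0, 1], [-0.01, -0.048, 0, 0, 0, 0, 1]]}}

```text
time_s: 2.05
ee_pos: [0.4807, 0.0071, 0.3504]
eef_rot: [3.142, 0.0, 3.139]
force: [1.2, 1.1, -0.2]
grip_width: 0.0942
grip_force: 0.0
```

Request:
{"op": "jog_arm", "data": {"motion": [[-0.01, -0.048, 0, 0, 0, 0, 1], [-0.01, -0.048, 0, 0, 0, 0, 1], [-0.01, -0.048, 0, 0, 0, 0, 1], [-0.01, -0.048, 0, 0, 0, 0, 1], [0, -0.04, 0, 0, 0, 0, 1]]}}

```text
time_s: 2.55
ee_pos: [0.521, -0.2254, 0.3496]
eef_rot: [3.141, -0.001, 3.138]
force: [0.9, 0.8, -0.1]
grip_width: 0.0938
grip_force: 0.0
```

Request:
{"op": "jog_arm", "data": {"motion": [[0, 0, 0, 0, 0, 0, 1], [0, 0, 0, 0, 0, 0, 1]]}}

```text
time_s: 2.75
ee_pos: [0.5207, -0.2234, 0.3499]
eef_rot: [3.141, -0.001, 3.138]
force: [-0.2, -0.2, -0.4]
grip_width: 0.0939
grip_force: 0.0
```

Run:
```python
from h import *
c=cam("wrist");np.savez("w2.npz",K=c[0],R=c[1],t=c[2])
im=ctrl.camera("wrist");cv2.imwrite("pics/w2.png",im[:,:,::-1])
o=ctrl.get_obs();print(o["time_s"],o["ee_pos"],o["eef_rot"],o["force"])
for X in ((.586,-.236,.183),(.53,-.222,.163),(.476,-.232,.173)):print(proj(c,X))
```

```text
2.8 [ 0.5208195  -0.22249935  0.35029789] [ 3.14132541e+00 -1.10549601e-04  3.14001260e+00] [-0.52345798  0.11033401  0.21200008]
[242.96621092 225.73017418]
[254.24951227 177.34952792]
[245.60132751 133.53620583]
```

View pics/w2.png

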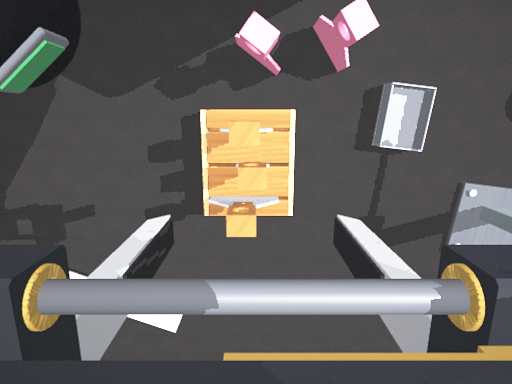

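Run:
```python
import cv2
im=cv2.imread("pics/w2.png")[103:243,195:302]
cv2.imwrite("pics/c2.png",cv2.resize(im,(428,560),interpolation=cv2.INTER_CUBIC))
```

```text
(no output)
```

View pics/c2.png

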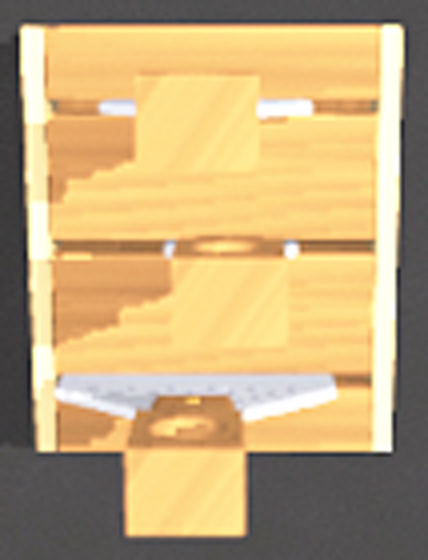

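Run:
```python
from h import *
d=np.load("w2.npz");W=(d["K"],d["R"],d["t"]);T,S=cam("top"),cam("side")
for n,w,a,b,z in[("wide",(241.6,226.1),(357.6,173),(306.9,282.3),.183),("narrow",(252.5,179),(351.6,194.5),(281.7,280.7),.163),("middle",(244.4,133.6),(356.4,213.7),(258.7,283.6),.173)]:
    for q in([(W,w),(T,a),(S,b)],[(W,w),(S,b)],[(W,w),(T,a)]):
        x,e=tri(q);print(n,x.round(4),round(e,4),end=" ")
    print(onz(W,w,z).round(4))
L=[onz(W,(195+p[0]/4,103+p[1]/4),.046) for p in((45,30),(362,30),(385,440),(45,440))]
print(np.round(L,3))
print("slots",[onz(W,(195+x/4,103+y/4),.046).round(4)[:2] for x,y in((60,107),(370,107),(60,246),(370,246),(60,380),(360,380))])
```

```text
wide [ 0.5854 -0.2365  0.1906] 0.0018 wide [ 0.5847 -0.2369  0.192 ] 0.0014 wide [ 0.587  -0.238   0.1829] 0.0005 [ 0.5865 -0.2377  0.183 ]
narrow [ 0.5298 -0.223   0.1756] 0.0012 narrow [ 0.5299 -0.224   0.1784] 0.0008 narrow [ 0.5302 -0.224   0.1694] 0.0007 [ 0.5321 -0.2242  0.163 ]
middle [ 0.4759 -0.2323  0.1843] 0.001 middle [ 0.4761 -0.233   0.1865] 0.0007 middle [ 0.4758 -0.2333  0.1785] 0.0 [ 0.4761 -0.2334  0.173 ]
[[ 0.448 -0.295  0.046]
 [ 0.448 -0.173  0.046]
 [ 0.612 -0.161  0.046]
 [ 0.611 -0.301  0.046]]
slots [array([ 0.4766, -0.2899]), array([ 0.4771, -0.1696]), array([ 0.5309, -0.2918]), array([ 0.5314, -0.1685]), array([ 0.5859, -0.2936]), array([ 0.5864, -0.1714])]
```

Request:
{"op": "jog_arm", "data": {"motion": [[-0.033, -0.008, 0.02, 0, 0, 0, 1], [-0.032, -0.007, 0.02, 0, 0, 0, 1], [0, 0, 0.045, 0, 0, 0, 1], [0, 0, 0.045, 0, 0, 0, 1], [0, 0, 0.045, 0, 0, 0, 1]]}}

```text
time_s: 3.3
ee_pos: [0.5861, -0.2362, 0.1741]
eef_rot: [-3.141, 0.001, -3.141]
force: [1.9, 0.5, -0.0]
grip_width: 0.0939
grip_force: 0.0
```

Request:
{"op": "jog_arm", "data": {"motion": [[0, 0, 0.033, 0, 0, 0, 1], [0, 0, 0, 0, 0, 0, 1]]}}

```text
time_s: 3.5
ee_pos: [0.5843, -0.2356, 0.1383]
eef_rot: [3.138, -0.006, -3.141]
force: [1.6, 0.7, -0.2]
grip_width: 0.0938
grip_force: 0.0
```

Request:
{"op": "jog_arm", "data": {"motion": [[0, 0, 0, 0, 0, 0, -1], [0, 0, 0, 0, 0, 0, -1], [0, 0, 0, 0, 0, 0, -1], [0, 0, 0, 0, 0, 0, -1], [0, 0, 0, 0, 0, 0, -1]]}}

```text
time_s: 4.0
ee_pos: [0.586, -0.2382, 0.143]
eef_rot: [-3.141, 0.001, -3.141]
force: [-0.7, 0.5, 0.3]
grip_width: 0.0573
grip_force: 0.0
```

Request:
{"op": "jog_arm", "data": {"motion": [[0, 0, 0, 0, 0, 0, -1], [0, 0, 0, 0, 0, 0, -1], [0, 0, 0, 0, 0, 0, -1], [0, 0, 0, 0, 0, 0, -1], [0, 0, 0, 0, 0, 0, -1]]}}

```text
time_s: 4.5
ee_pos: [0.5858, -0.2382, 0.1424]
eef_rot: [-3.141, -0.0, -3.141]
force: [0.2, -0.8, -0.1]
grip_width: 0.0355
grip_force: 25.0
```

Request:
{"op": "jog_arm", "data": {"motion": [[0, 0, 0, 0, 0, 0, -1], [0, 0, 0, 0, 0, 0, -1]]}}

```text
time_s: 4.7
ee_pos: [0.5858, -0.2381, 0.1423]
eef_rot: [-3.142, -0.0, -3.141]
force: [-0.9, -0.6, -0.1]
grip_width: 0.036
grip_force: 25.0
```

Request:
{"op": "jog_arm", "data": {"motion": [[0, 0, -0.015, 0, 0, 0, -1], [0, 0, -0.03, 0, 0, 0, -1], [0, 0, -0.035, 0, 0, 0, -1], [0, 0, -0.035, 0, 0, 0, -1], [0, 0, -0.035, 0, 0, 0, -1]]}}

```text
time_s: 5.2
ee_pos: [0.5855, -0.2378, 0.2948]
eef_rot: [-3.142, 0.0, -3.141]
force: [1.1, -0.3, -2.0]
grip_width: 0.0358
grip_force: 25.0
```

Request:
{"op": "jog_arm", "data": {"motion": [[0, 0.03, 0, 0, 0, 0, -1], [0.0, 0.045, 0, 0, 0, 0, -1], [0.01, 0.045, 0, 0, 0, 0, -1], [0.01, 0.045, 0, 0, 0, 0, -1], [0.01, 0.045, 0, 0, 0, 0, -1]]}}

```text
time_s: 5.7
ee_pos: [0.5549, -0.0263, 0.2933]
eef_rot: [3.141, 0.0, -3.141]
force: [0.1, 0.3, -2.9]
grip_width: 0.0358
grip_force: 25.0
```

Request:
{"op": "jog_arm", "data": {"motion": [[0.034, 0.03, 0, 0, 0, 0, -1], [0.034, 0.03, 0, 0, 0, 0, -1], [0.034, 0.03, 0, 0, 0, 0, -1], [0.034, 0.03, 0, 0, 0, 0, -1], [0.034, 0.03, 0, 0, 0, 0, -1]]}}

```text
time_s: 6.2
ee_pos: [0.384, 0.1228, 0.2932]
eef_rot: [3.141, 0.001, 3.142]
force: [-0.8, 1.5, -1.5]
grip_width: 0.0356
grip_force: 25.0
```

Request:
{"op": "jog_arm", "data": {"motion": [[0, 0.045, 0, 0, 0, 0, -1], [0, 0.045, 0, 0, 0, 0, -1], [0, 0.015, 0, 0, 0, 0, -1], [0, 0, 0, 0, 0, 0.132, -1], [0, 0, 0, 0, 0, 0, -1]]}}

```text
time_s: 6.7
ee_pos: [0.3854, 0.2273, 0.293]
eef_rot: [3.141, 0.0, 3.009]
force: [0.4, 0.2, -2.9]
grip_width: 0.0356
grip_force: 25.0
```

Run:
```python
from h import *
o=ctrl.get_obs();print(o["time_s"],o["ee_pos"],o["eef_rot"],o["force"],o["grip_width"])
S=cam("side");im=ctrl.camera("side")
Rt=Ro.from_euler("xyz",o["eef_rot"]).as_matrix();g=o["ee_pos"]-.019*Rt[:,2];print(g,proj(S,g))
x,y=proj(S,g).astype(int);print(x,y)
c=im[90:210,190:350,::-1];cv2.imwrite("pics/s1.png",cv2.resize(c,(800,600),interpolation=cv2.INTER_CUBIC))
```

```text
6.7 [0.38537037 0.22732484 0.29299274] [3.14141286e+00 1.19967549e-04 3.00863759e+00] [ 0.41484047  0.20429267 -2.89653875] 0.03558837448362323
[0.38536766 0.22732176 0.31199274] [220.55320945 114.71852387]
220 114
```

View pics/s1.png

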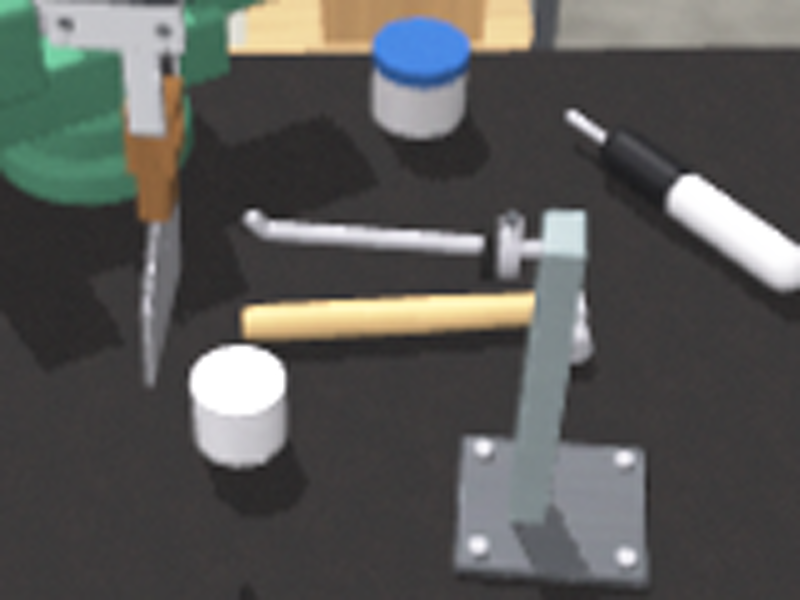

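Run:
```python
from h import *
S=cam("side");g=np.array([.38537,.22732,.31199]);u=-.132
ex=np.array([np.cos(u),np.sin(u),0]);ey=np.array([-np.sin(u),np.cos(u),0]);ez=np.array([0,0,1.])
for dz in(-.005,0,.005):
    print(dz,"near corner",proj(S,g-.055*ey+(dz-.155)*ez),"far corner",proj(S,g+.055*ey+(dz-.155)*ez),"near top",proj(S,g-.055*ey+(dz-.06)*ez),"head top",[proj(S,g+a*.014*ex+b*.018*ey+(dz+.022)*ez).round(1) for a in(1,) for b in(-1,1)],"head bot",[proj(S,g+a*.014*ex-.018*ey+(dz-.022)*ez).round(1) for a in(-1,1)])
print("tip",proj(S,np.array([.441,.2195,.248])), proj(S,np.array([.441,.2195,.243])))
```

```text
-0.005 near corner [221.1700302  167.60090621] far corner [226.46884975 143.95865283] near top [219.01214367 144.62217732] head top [array([224.1, 114. ]), array([226. , 106.3])] head bot [array([215.4, 125.8]), array([225. , 126.5])]
0 near corner [221.06360362 166.46759945] far corner [226.38645653 142.8189181 ] near top [218.89006533 143.32219929] head top [array([224. , 112.6]), array([225.9, 104.9])] head bot [array([215.2, 124.5]), array([224.9, 125.1])]
0.005 near corner [220.95643036 165.32634139] far corner [226.30352158 141.67168985] near top [218.76706932 142.01244926] head top [array([223.9, 111.1]), array([225.8, 103.4])] head bot [array([215.1, 123.1]), array([224.8, 123.7])]
tip [240.57250467 133.50946216] [240.61227727 134.79997707]
```

Request:
{"op": "jog_arm", "data": {"motion": [[0, 0, 0.034, 0, 0, 0, -1], [0, 0, 0.034, 0, 0, 0, -1], [-0.01, 0, 0, 0, 0, 0, -1], [-0.01, 0, 0, 0, 0, 0, -1], [-0.0, 0, 0, 0, 0, 0, -1]]}}

```text
time_s: 7.25
ee_pos: [0.4075, 0.2241, 0.2263]
eef_rot: [3.14, 0.002, 3.01]
force: [0.5, -0.4, -2.0]
grip_width: 0.0361
grip_force: 25.0
```

Run:
```python
from h import *
o=ctrl.get_obs();p=o["ee_pos"];print(o["time_s"],p,o["eef_rot"],o["force"]);print("line y",.2187-.133*(p[0]-.45),"to tip",.441-p[0])
im=ctrl.camera("wrist")[:,:,::-1];c=cam("wrist");np.savez("w3.npz",K=c[0],R=c[1],t=c[2]);cv2.imwrite("pics/w3.png",im)
cv2.imwrite("pics/w3c.png",cv2.resize(im[150:270,180:340],(800,600),interpolation=cv2.INTER_CUBIC))
print(proj(c,(.441,.2195,.248)),proj(c,p+[0,0,.041]))
```

```text
7.25 [0.40751192 0.22413777 0.22625274] [3.14026894e+00 2.28596562e-03 3.00972482e+00] [ 0.4761008  -0.37129931 -2.02447618]
line y 0.22435091453725511 to tip 0.03348807922748209
[253.40549814 278.66520559] [253.86327546 239.42200267]
```

View pics/w3c.png

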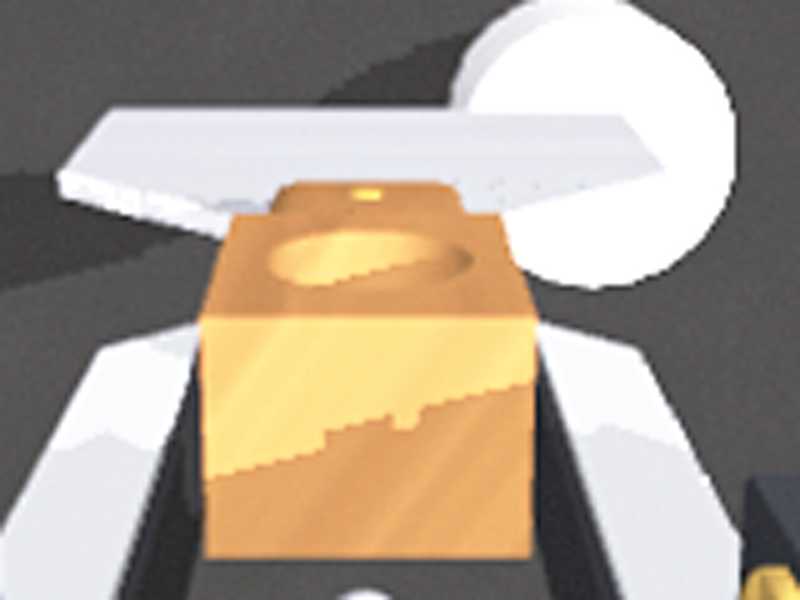

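Request:
{"op": "jog_arm", "data": {"motion": [[-0.01, 0, 0, 0, 0, 0, -1], [-0.01, 0, 0, 0, 0, 0, -1], [0, 0, 0, 0, 0, 0, -1]]}}

```text
time_s: 7.6
ee_pos: [0.4265, 0.2214, 0.2245]
eef_rot: [3.142, 0.0, 3.009]
force: [-0.7, -0.3, -3.4]
grip_width: 0.0355
grip_force: 25.0
```

Request:
{"op": "jog_arm", "data": {"motion": [[-0.01, 0, 0, 0, 0, 0, -1], [-0.01, 0, 0, 0, 0, 0, -1], [-0.01, 0, 0, 0, 0, 0, -1]]}}

```text
time_s: 7.9
ee_pos: [0.456, 0.2176, 0.2243]
eef_rot: [-3.142, 0.0, 3.01]
force: [1.1, 0.0, -3.2]
grip_width: 0.036
grip_force: 25.0
```

Request:
{"op": "jog_arm", "data": {"motion": [[-0.01, 0, 0, 0, 0, 0, -1], [-0.01, 0, 0, 0, 0, 0, -1], [-0.01, 0, 0.003, 0, 0, 0, -1], [-0.02, 0, 0, 0, 0, 0, -1], [-0.02, 0, 0, 0, 0, 0, -1]]}}

```text
time_s: 8.4
ee_pos: [0.5255, 0.2083, 0.2211]
eef_rot: [-3.142, -0.0, 3.01]
force: [-0.2, -0.2, -3.3]
grip_width: 0.0358
grip_force: 25.0
```

Request:
{"op": "jog_arm", "data": {"motion": [[-0.005, 0, 0, 0, 0, 0, -1], [-0.003, 0, 0, 0, 0, 0, -1], [0, 0, 0, 0, 0, 0, -1]]}}

```text
time_s: 8.7
ee_pos: [0.5322, 0.2075, 0.2212]
eef_rot: [-3.141, -0.0, 3.01]
force: [-0.8, -0.3, -2.2]
grip_width: 0.0356
grip_force: 25.0
```

Request:
{"op": "jog_arm", "data": {"motion": [[0, 0, 0.003, 0, 0, 0, -1], [0, 0, 0.002, 0, 0, 0, -1], [0, 0, 0, 0, 0, 0, -1], [0, 0, 0, 0, 0, 0, -1]]}}

```text
time_s: 9.1
ee_pos: [0.5323, 0.2075, 0.2164]
eef_rot: [3.142, 0.0, 3.01]
force: [-0.2, -0.0, -2.6]
grip_width: 0.0356
grip_force: 25.0
```

Request:
{"op": "jog_arm", "data": {"motion": [[0, 0, 0.001, 0, 0, 0, -1], [0, 0, 0, 0, 0, 0, -1], [0, 0, 0, 0, 0, 0, -1]]}}

```text
time_s: 9.4
ee_pos: [0.5324, 0.2075, 0.2154]
eef_rot: [-3.142, 0.0, 3.01]
force: [-0.1, -0.2, -2.8]
grip_width: 0.0356
grip_force: 25.0
```

Request:
{"op": "jog_arm", "data": {"motion": [[0, 0, 0.001, 0, 0, 0, -1], [0, 0, 0, 0, 0, 0, -1], [0, 0, 0, 0, 0, 0, -1]]}}

```text
time_s: 9.7
ee_pos: [0.5324, 0.2074, 0.2143]
eef_rot: [-3.142, -0.0, 3.01]
force: [0.5, -0.4, -3.0]
grip_width: 0.0354
grip_force: 25.0
```

Request:
{"op": "jog_arm", "data": {"motion": [[-0.003, 0, 0, 0, 0, 0, -1], [-0.003, 0, 0, 0, 0, 0, -1], [-0.003, 0, 0, 0, 0, 0, -1], [-0.003, 0, 0, 0, 0, 0, -1]]}}

```text
time_s: 10.1
ee_pos: [0.5446, 0.2058, 0.2143]
eef_rot: [-3.142, -0.0, 3.01]
force: [0.8, -0.5, -3.4]
grip_width: 0.0359
grip_force: 25.0
```

Request:
{"op": "jog_arm", "data": {"motion": [[-0.003, 0, 0, 0, 0, 0, -1], [-0.002, 0, 0, 0, 0, 0, -1], [-0.002, 0, 0, 0, 0, 0, -1]]}}

```text
time_s: 10.4
ee_pos: [0.5514, 0.2049, 0.2143]
eef_rot: [-3.142, -0.0, 3.01]
force: [0.2, -0.0, -2.9]
grip_width: 0.0359
grip_force: 25.0
```

Request:
{"op": "jog_arm", "data": {"motion": [[-0.002, 0, 0, 0, 0, 0, -1], [-0.002, 0, 0, 0, 0, 0, -1]]}}

```text
time_s: 10.6
ee_pos: [0.5554, 0.2044, 0.2143]
eef_rot: [3.142, -0.0, 3.01]
force: [-0.4, -0.0, -3.7]
grip_width: 0.0356
grip_force: 25.0
```

Request:
{"op": "jog_arm", "data": {"motion": [[-0.002, 0, 0, 0, 0, 0, -1], [-0.0015, 0, 0, 0, 0, 0, -1]]}}

```text
time_s: 10.8
ee_pos: [0.5589, 0.2039, 0.2143]
eef_rot: [3.142, 0.0, 3.01]
force: [-0.2, -0.5, -2.2]
grip_width: 0.0355
grip_force: 25.0
```

Request:
{"op": "jog_arm", "data": {"motion": [[-0.0015, 0, 0, 0, 0, 0, -1], [-0.0015, 0, 0, 0, 0, 0, -1]]}}

```text
time_s: 11.0
ee_pos: [0.5618, 0.2036, 0.2143]
eef_rot: [-3.142, -0.0, 3.01]
force: [0.0, 0.2, -2.7]
grip_width: 0.0354
grip_force: 25.0
```

Request:
{"op": "jog_arm", "data": {"motion": [[-0.0015, 0, 0, 0, 0, 0, -1], [-0.001, 0, 0, 0, 0, 0, -1]]}}

```text
time_s: 11.2
ee_pos: [0.5637, 0.2033, 0.2143]
eef_rot: [-3.141, -0.001, 3.01]
force: [-6.9, 0.4, -1.2]
grip_width: 0.0359
grip_force: 25.0
```

Request:
{"op": "jog_arm", "data": {"motion": [[0, 0, 0, 0, 0, 0, -1], [0, 0, 0, 0, 0, 0, -1], [0, 0, 0, 0, 0, 0, -1], [0, 0, 0, 0, 0, 0, -1]]}}

```text
time_s: 11.6
ee_pos: [0.5635, 0.2033, 0.2143]
eef_rot: [-3.141, -0.002, 3.01]
force: [-6.7, 0.4, -1.0]
grip_width: 0.0361
grip_force: 25.0
```

Request:
{"op": "jog_arm", "data": {"motion": [[0.0008, 0, 0.0006, 0, 0, 0, -1], [0, 0, 0, 0, 0, 0, -1], [0, 0, 0, 0, 0, 0, 1], [0, 0, 0, 0, 0, 0, 1], [0, 0, 0, 0, 0, 0, 1]]}}

```text
time_s: 12.1
ee_pos: [0.5636, 0.2033, 0.2139]
eef_rot: [3.141, 0.001, 3.01]
force: [-0.3, -1.1, -0.2]
grip_width: 0.0562
grip_force: 0.0
```

Request:
{"op": "jog_arm", "data": {"motion": [[0, 0, 0, 0, 0, 0, 1], [0, 0, 0, 0, 0, 0, 1], [0, 0, 0, 0, 0, 0, 1], [0, 0, 0, 0, 0, 0, 1]]}}

```text
time_s: 12.5
ee_pos: [0.5634, 0.2033, 0.2137]
eef_rot: [-3.142, 0.0, 3.01]
force: [-0.8, -0.6, -0.7]
grip_width: 0.0884
grip_force: 0.0
```

Request:
{"op": "jog_arm", "data": {"motion": [[0, 0, -0.03, 0, 0, 0, 1], [0, 0, -0.04, 0, 0, 0, 1], [0, 0, -0.04, 0, 0, 0, 1]]}}

```text
time_s: 12.8
ee_pos: [0.5631, 0.2032, 0.3251]
eef_rot: [-3.141, -0.001, 3.01]
force: [-0.5, 0.2, 0.9]
grip_width: 0.094
grip_force: 0.0
```

Run:
```python
from h import *
im=ctrl.camera("side")[:,:,::-1]
cv2.imwrite("pics/s2.png",cv2.resize(im[90:210,190:350],(800,600),interpolation=cv2.INTER_CUBIC))
```

```text
(no output)
```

View pics/s2.png

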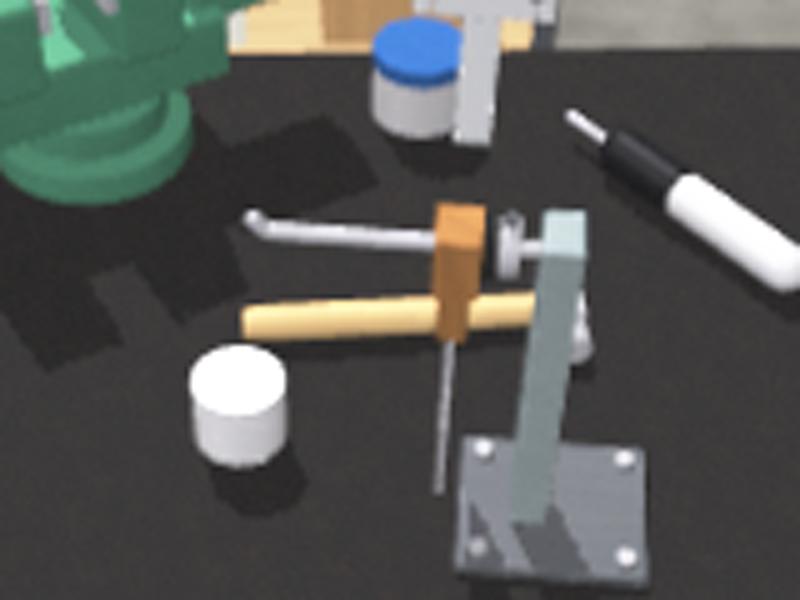

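Request:
{"op": "jog_arm", "data": {"motion": [[0, 0, 0, 0, 0, -0.132, 1], [0.009, -0.0437, 0, 0, 0, 0, 1], [0.009, -0.0437, 0, 0, 0, 0, 1], [0.009, -0.0437, 0, 0, 0, 0, 1], [0.009, -0.0437, 0, 0, 0, 0, 1]]}}

```text
time_s: 13.35
ee_pos: [0.5267, 0.027, 0.3236]
eef_rot: [-3.142, 0.0, -3.141]
force: [0.5, 0.3, -0.6]
grip_width: 0.0939
grip_force: 0.0
```

Request:
{"op": "jog_arm", "data": {"motion": [[0.009, -0.0437, 0, 0, 0, 0, 1], [0.009, -0.0437, 0, 0, 0, 0, 1], [0.009, -0.0437, 0, 0, 0, 0, 1], [0.009, -0.0437, 0, 0, 0, 0, 1], [0.009, -0.0437, 0, 0, 0, 0, 1]]}}

```text
time_s: 13.85
ee_pos: [0.4817, -0.1917, 0.3238]
eef_rot: [-3.141, 0.0, -3.141]
force: [1.5, 0.6, -0.1]
grip_width: 0.094
grip_force: 0.0
```

Request:
{"op": "jog_arm", "data": {"motion": [[0.006, -0.044, 0, 0, 0, 0, 1], [0, 0, 0, 0, 0, 0, 1], [0, 0, 0, 0, 0, 0, 1]]}}

```text
time_s: 14.15
ee_pos: [0.4762, -0.2345, 0.3234]
eef_rot: [3.141, -0.0, 3.14]
force: [0.2, -0.0, 0.3]
grip_width: 0.0939
grip_force: 0.0
```

Request:
{"op": "jog_arm", "data": {"motion": [[0, 0.001, 0.04, 0, 0, 0, 1], [0, 0, 0.04, 0, 0, 0, 1], [0, 0, 0.04, 0, 0, 0, 1], [0, 0, 0.04, 0, 0, 0, 1], [0, 0, 0.0315, 0, 0, 0, 1]]}}

```text
time_s: 14.65
ee_pos: [0.4763, -0.2312, 0.1303]
eef_rot: [3.141, -0.001, -3.14]
force: [-0.4, 0.2, 0.1]
grip_width: 0.094
grip_force: 0.0
```

Request:
{"op": "jog_arm", "data": {"motion": [[0, 0, 0, 0, 0, 0, -1], [0, 0, 0, 0, 0, 0, -1], [0, 0, 0, 0, 0, 0, -1], [0, 0, 0, 0, 0, 0, -1], [0, 0, 0, 0, 0, 0, -1]]}}

```text
time_s: 15.15
ee_pos: [0.4769, -0.2331, 0.1334]
eef_rot: [-3.141, 0.002, -3.141]
force: [0.6, 0.6, 0.3]
grip_width: 0.0577
grip_force: 0.0
```

Request:
{"op": "jog_arm", "data": {"motion": [[0, 0, 0, 0, 0, 0, -1], [0, 0, 0, 0, 0, 0, -1], [0, 0, 0, 0, 0, 0, -1], [0, 0, 0, 0, 0, 0, -1], [0, 0, 0, 0, 0, 0, -1]]}}

```text
time_s: 15.65
ee_pos: [0.4765, -0.2331, 0.1323]
eef_rot: [-3.141, 0.0, -3.141]
force: [-0.9, -0.1, 1.3]
grip_width: 0.0359
grip_force: 25.0
```

Request:
{"op": "jog_arm", "data": {"motion": [[0, 0, -0.015, 0, 0, 0, -1], [0, 0, -0.03, 0, 0, 0, -1], [0, 0, -0.035, 0, 0, 0, -1], [0, 0, -0.035, 0, 0, 0, -1], [0, 0, -0.035, 0, 0, 0, -1]]}}

```text
time_s: 16.15
ee_pos: [0.4761, -0.2328, 0.2834]
eef_rot: [3.141, -0.001, -3.141]
force: [0.5, -0.5, -1.0]
grip_width: 0.0356
grip_force: 25.0
```

Request:
{"op": "jog_arm", "data": {"motion": [[0.01, 0.03, 0, 0, 0, 0, -1], [0.01, 0.043, 0, 0, 0, 0, -1], [0.01, 0.043, 0, 0, 0, 0, -1], [0.01, 0.043, 0, 0, 0, 0, -1], [0.01, 0.043, 0, 0, 0, 0, -1]]}}

```text
time_s: 16.65
ee_pos: [0.4255, -0.0294, 0.282]
eef_rot: [3.141, -0.0, 3.141]
force: [0.8, 0.3, -2.1]
grip_width: 0.0358
grip_force: 25.0
```

Request:
{"op": "jog_arm", "data": {"motion": [[0.01, 0.043, 0, 0, 0, 0, -1], [0.01, 0.043, 0, 0, 0, 0, -1], [0.01, 0.043, 0, 0, 0, 0, -1], [0.01, 0.043, 0, 0, 0, 0, -1], [0.001, 0.043, 0, 0, 0, 0, -1]]}}

```text
time_s: 17.15
ee_pos: [0.3841, 0.1857, 0.2824]
eef_rot: [3.141, 0.0, -3.141]
force: [1.0, -0.7, -2.2]
grip_width: 0.0358
grip_force: 25.0
```

Request:
{"op": "jog_arm", "data": {"motion": [[0, 0.043, 0, 0, 0, 0, -1], [0, 0, 0, 0, 0, 0.132, -1], [0, 0, 0, 0, 0, 0, -1], [0, 0, 0, 0, 0, 0, -1]]}}

```text
time_s: 17.55
ee_pos: [0.3853, 0.2266, 0.2821]
eef_rot: [-3.141, -0.0, 3.013]
force: [-0.1, -0.2, -1.1]
grip_width: 0.0358
grip_force: 25.0
```

```bash
cat > chk.py <<'E'
from h import *
import sys
L,B=float(sys.argv[1]),float(sys.argv[2])
o=ctrl.get_obs();S=cam("side");im=ctrl.camera("side")
Rt=Ro.from_euler("xyz",o["eef_rot"]).as_matrix();g=o["ee_pos"]-.019*Rt[:,2];print(o["time_s"],g,o["force"])
p=proj(S,g-B/2*Rt[:,1]-L*np.array([0,0,1]));print("pred near corner",p,"dy/dz px per mm",proj(S,g-B/2*Rt[:,1]-(L+.001)*np.array([0,0,1]))-p)
x,y=p.astype(int)
a=im[y-8:y+8,x-10:x+10].mean(2).astype(int);print(x-10,y-8);print(a)
E
python3 chk.py .145 .08
```

```text
17.55 [0.38527066 0.22663156 0.30105292] [-0.09794726 -0.21912026 -1.09063897]
pred near corner [221.85464974 163.42789671] dy/dz px per mm [0.02059994 0.2272979 ]
211 155
[[ 44  45  47  58  59  58  59  62  60 100 154 121 108  95  57  54  58  59
   59  58]
 [ 44  42  47  58  59  59  60  60  59  94 144 126 107  89  60  59  59  58
   61  60]
 [ 43  44  44  54  58  59  59  60  60  89 135 130 104  80  60  61  58  60
   60  62]
 [ 42  42  43  48  59  59  59  61  60  88 136 129 102  70  60  60  58  62
   61  60]
 [ 52  52  51  53  59  59  58  60  59  81 128 134 101  64  57  59  61  61
   60  59]
 [ 59  58  60  59  59  57  58  59  58  76 120 138  95  60  61  58  60  62
   61  61]
 [ 60  60  60  60  59  58  58  60  58  76 125 143  84  59  60  58  60  61
   74 188]
 [ 58  59  59  58  59  60  58  59  60  71 119 147  76  59  58  60  60  60
  177 255]
 [ 58  59  58  59  61  61  60  60  59  63  95 125  64  59  59  59  60 138
  250 255]
 [ 60  60  59  60  59  60  58  61  60  60  68  82  59  59  57  60  59 204
  255 255]
 [ 58  60  59  59  60  60  60  61  62  60  58  60  60  59  58  59  72 228
  255 255]
 [ 59  59  59  58  59  59  59  59  60  59  58  59  58  59  58  58  91 237
  255 255]
 [ 60  60  60  60  59  60  60  60  60  61  60  59  59  58  59  59  85 236
  255 255]
 [ 62  60  60  60  59  59  61  59  60  61  60  59  59  60  59  58  73 207
  255 255]
 [ 61  61  60  59  60  60  59  58  59  60  60  59  60  60  58  59  65 144
  247 255]
 [ 60  61  59  60  59  60  60  59  59  61  60  60  58  60  59  58  60 119
  218 250]]
```

Request:
{"op": "jog_arm", "data": {"motion": [[0, 0.0005, 0.03, 0, 0, 0.003, -1], [0, 0, 0.027, 0, 0, 0, -1], [-0.015, 0, 0, 0, 0, 0, -1], [-0.015, 0, 0, 0, 0, 0, -1], [0, 0, 0, 0, 0, 0, -1]]}}

```text
time_s: 18.1
ee_pos: [0.4172, 0.2227, 0.2263]
eef_rot: [3.141, 0.001, 3.006]
force: [-0.5, -0.2, -1.7]
grip_width: 0.0357
grip_force: 25.0
```

Request:
{"op": "jog_arm", "data": {"motion": [[-0.01, 0, 0, 0, 0, 0, -1], [-0.01, 0, 0, 0, 0, 0, -1], [0, 0, 0, 0, 0, 0, -1]]}}

```text
time_s: 18.4
ee_pos: [0.436, 0.2205, 0.2254]
eef_rot: [3.142, 0.0, 3.006]
force: [0.1, 0.0, -2.0]
grip_width: 0.0354
grip_force: 25.0
```

Request:
{"op": "jog_arm", "data": {"motion": [[-0.01, 0, 0, 0, 0, 0, -1], [-0.01, 0, 0, 0, 0, 0, -1], [-0.01, 0, 0, 0, 0, 0, -1], [-0.01, 0, 0, 0, 0, 0, -1], [-0.01, 0, 0.003, 0, 0, 0, -1]]}}

```text
time_s: 18.9
ee_pos: [0.4855, 0.214, 0.2224]
eef_rot: [3.141, 0.0, 3.007]
force: [-0.1, 0.3, -1.5]
grip_width: 0.036
grip_force: 25.0
```

Request:
{"op": "jog_arm", "data": {"motion": [[-0.015, 0, 0.003, 0, 0, 0, -1], [-0.01, 0, 0.003, 0, 0, 0, -1], [-0.005, 0, 0.002, 0, 0, 0, -1], [0, 0, 0, 0, 0, 0, -1], [0, 0, 0, 0, 0, 0, -1]]}}

```text
time_s: 19.4
ee_pos: [0.5141, 0.21, 0.2141]
eef_rot: [-3.141, -0.0, 3.007]
force: [-0.5, 0.6, -1.6]
grip_width: 0.0357
grip_force: 25.0
```

Request:
{"op": "jog_arm", "data": {"motion": [[-0.005, 0, 0, 0, 0, 0, -1], [-0.005, 0, 0, 0, 0, 0, -1], [-0.003, 0, 0, 0, 0, 0, -1], [-0.002, 0, 0, 0, 0, 0, -1]]}}

```text
time_s: 19.8
ee_pos: [0.5294, 0.208, 0.2141]
eef_rot: [-3.141, -0.0, 3.007]
force: [-0.1, -0.5, -3.0]
grip_width: 0.0359
grip_force: 25.0
```

Request:
{"op": "jog_arm", "data": {"motion": [[-0.0015, 0, 0, 0, 0, 0, -1], [-0.0015, 0, 0, 0, 0, 0, -1], [-0.0015, 0, 0, 0, 0, 0, -1]]}}

```text
time_s: 20.1
ee_pos: [0.5336, 0.2074, 0.2142]
eef_rot: [-3.142, -0.0, 3.007]
force: [-0.0, 0.4, -0.9]
grip_width: 0.0353
grip_force: 25.0
```

Request:
{"op": "jog_arm", "data": {"motion": [[-0.001, 0, 0, 0, 0, 0, -1], [-0.001, 0, 0, 0, 0, 0, -1]]}}

```text
time_s: 20.3
ee_pos: [0.5352, 0.2072, 0.2142]
eef_rot: [-3.142, -0.001, 3.007]
force: [-5.8, 0.1, -0.1]
grip_width: 0.0355
grip_force: 25.0
```

Request:
{"op": "jog_arm", "data": {"motion": [[-0.001, 0, 0, 0, 0, 0, -1], [0, 0, 0, 0, 0, 0, -1]]}}

```text
time_s: 20.5
ee_pos: [0.536, 0.2071, 0.2142]
eef_rot: [-3.141, -0.002, 3.007]
force: [-5.6, 0.2, 0.1]
grip_width: 0.0359
grip_force: 25.0
```

Request:
{"op": "jog_arm", "data": {"motion": [[0, 0, 0, 0, 0, 0, -1], [0, 0, 0, 0, 0, 0, -1], [0, 0, 0, 0, 0, 0, -1], [0, 0, 0, 0, 0, 0, -1]]}}

```text
time_s: 20.9
ee_pos: [0.536, 0.2071, 0.2143]
eef_rot: [-3.141, -0.001, 3.007]
force: [-5.5, 0.4, -0.9]
grip_width: 0.036
grip_force: 25.0
```

Request:
{"op": "jog_arm", "data": {"motion": [[0.0006, 0, 0.0005, 0, 0, 0, -1], [0, 0, 0, 0, 0, 0, -1], [0, 0, 0, 0, 0, 0, 1], [0, 0, 0, 0, 0, 0, 1], [0, 0, 0, 0, 0, 0, 1]]}}

```text
time_s: 21.4
ee_pos: [0.5362, 0.2071, 0.2139]
eef_rot: [3.141, 0.001, 3.007]
force: [0.0, -0.4, 0.1]
grip_width: 0.0568
grip_force: 0.0
```

Request:
{"op": "jog_arm", "data": {"motion": [[0, 0, 0, 0, 0, 0, 1], [0, 0, 0, 0, 0, 0, 1], [0, 0, 0, 0, 0, 0, 1], [0, 0, 0, 0, 0, 0, 1]]}}

```text
time_s: 21.8
ee_pos: [0.536, 0.2071, 0.2137]
eef_rot: [-3.142, 0.0, 3.007]
force: [-0.4, -0.1, 0.2]
grip_width: 0.0881
grip_force: 0.0
```

Request:
{"op": "jog_arm", "data": {"motion": [[0, 0, -0.03, 0, 0, 0, 1], [0, 0, -0.04, 0, 0, 0, 1], [0, 0, -0.04, 0, 0, 0, 1]]}}

```text
time_s: 22.1
ee_pos: [0.5356, 0.207, 0.3251]
eef_rot: [-3.141, -0.001, 3.007]
force: [0.6, 0.5, 0.6]
grip_width: 0.094
grip_force: 0.0
```

Run:
```python
from h import *
im=ctrl.camera("side")[:,:,::-1]
cv2.imwrite("pics/s3.png",cv2.resize(im[90:210,190:350],(800,600),interpolation=cv2.INTER_CUBIC))
```

```text
(no output)
```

View pics/s3.png

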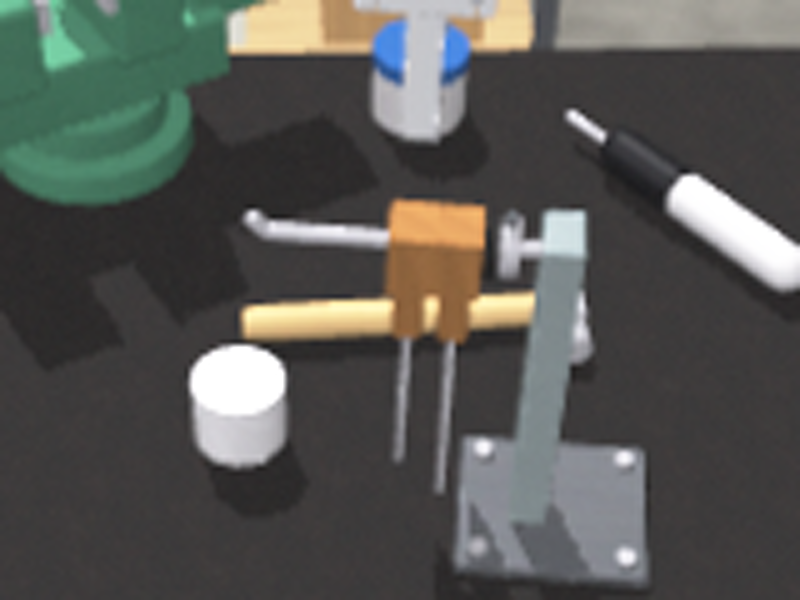

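Request:
{"op": "jog_arm", "data": {"motion": [[0, 0, 0, 0, 0, -0.134, 1], [0, -0.0431, 0, 0, 0, 0, 1], [0, -0.0431, 0, 0, 0, 0, 1], [0, -0.0431, 0, 0, 0, 0, 1], [0, -0.0431, 0, 0, 0, 0, 1]]}}

```text
time_s: 22.65
ee_pos: [0.5355, 0.0331, 0.3237]
eef_rot: [-3.142, 0.0, 3.141]
force: [-0.2, 0.4, 0.5]
grip_width: 0.094
grip_force: 0.0
```

Request:
{"op": "jog_arm", "data": {"motion": [[0.001, -0.0431, 0, 0, 0, 0, 1], [0.001, -0.0431, 0, 0, 0, 0, 1], [0.001, -0.0431, 0, 0, 0, 0, 1], [0.001, -0.0431, 0, 0, 0, 0, 1], [0, -0.0431, 0, 0, 0, 0, 1]]}}

```text
time_s: 23.15
ee_pos: [0.5313, -0.1826, 0.3238]
eef_rot: [-3.141, 0.0, 3.141]
force: [-0.2, -0.0, 0.8]
grip_width: 0.0942
grip_force: 0.0
```

Request:
{"op": "jog_arm", "data": {"motion": [[0, -0.0431, 0, 0, 0, 0, 1], [0, 0, 0, 0, 0, 0, 1], [0, 0, 0, 0, 0, 0, 1]]}}

```text
time_s: 23.45
ee_pos: [0.5314, -0.2245, 0.3233]
eef_rot: [3.141, -0.0, 3.139]
force: [-0.2, -0.7, 0.3]
grip_width: 0.094
grip_force: 0.0
```

Down 0.2013.

Request:
{"op": "jog_arm", "data": {"motion": [[0, 0, 0.042, 0, 0, 0, 1], [0, 0, 0.042, 0, 0, 0, 1], [0, 0, 0.042, 0, 0, 0, 1], [0, 0, 0.042, 0, 0, 0, 1], [0, 0, 0.0333, 0, 0, 0, 1]]}}

```text
time_s: 23.95
ee_pos: [0.5312, -0.2221, 0.1204]
eef_rot: [3.141, -0.001, -3.141]
force: [1.3, -0.6, 0.3]
grip_width: 0.0938
grip_force: 0.0
```

Request:
{"op": "jog_arm", "data": {"motion": [[0, 0, 0, 0, 0, 0, -1], [0, 0, 0, 0, 0, 0, -1], [0, 0, 0, 0, 0, 0, -1], [0, 0, 0, 0, 0, 0, -1], [0, 0, 0, 0, 0, 0, -1]]}}

```text
time_s: 24.45
ee_pos: [0.532, -0.2241, 0.1237]
eef_rot: [-3.141, 0.002, 3.141]
force: [-0.0, 0.2, 0.0]
grip_width: 0.0577
grip_force: 0.0
```

Request:
{"op": "jog_arm", "data": {"motion": [[0, 0, 0, 0, 0, 0, -1], [0, 0, 0, 0, 0, 0, -1], [0, 0, 0, 0, 0, 0, -1], [0, 0, 0, 0, 0, 0, -1], [0, 0, 0, 0, 0, 0, -1]]}}

```text
time_s: 24.95
ee_pos: [0.5316, -0.224, 0.1226]
eef_rot: [-3.141, 0.0, 3.141]
force: [0.0, -0.4, 0.8]
grip_width: 0.0358
grip_force: 25.0
```

Request:
{"op": "jog_arm", "data": {"motion": [[0, 0, -0.015, 0, 0, 0, -1], [0, 0, -0.03, 0, 0, 0, -1], [0, 0, -0.038, 0, 0, 0, -1], [0, 0, -0.038, 0, 0, 0, -1], [0, 0, -0.038, 0, 0, 0, -1]]}}

```text
time_s: 25.45
ee_pos: [0.5313, -0.2237, 0.2827]
eef_rot: [3.141, -0.001, 3.141]
force: [0.5, -0.2, -1.5]
grip_width: 0.0357
grip_force: 25.0
```

Request:
{"op": "jog_arm", "data": {"motion": [[0.015, 0.03, 0, 0, 0, 0, -1], [0.018, 0.042, 0, 0, 0, 0, -1], [0.018, 0.042, 0, 0, 0, 0, -1], [0.018, 0.042, 0, 0, 0, 0, -1], [0.018, 0.042, 0, 0, 0, 0, -1]]}}

```text
time_s: 25.95
ee_pos: [0.4436, -0.0244, 0.2812]
eef_rot: [3.141, -0.0, 3.14]
force: [1.5, 1.2, -0.9]
grip_width: 0.0361
grip_force: 25.0
```

Request:
{"op": "jog_arm", "data": {"motion": [[0.018, 0.042, 0, 0, 0, 0, -1], [0.018, 0.042, 0, 0, 0, 0, -1], [0.018, 0.042, 0, 0, 0, 0, -1], [0.006, 0.042, 0, 0, 0, 0, -1], [0, 0.042, 0, 0, 0, 0, -1]]}}

```text
time_s: 26.45
ee_pos: [0.3838, 0.1858, 0.2818]
eef_rot: [3.141, 0.001, 3.141]
force: [1.2, 0.2, -0.7]
grip_width: 0.0357
grip_force: 25.0
```

Request:
{"op": "jog_arm", "data": {"motion": [[0, 0.043, 0, 0, 0, 0, -1], [0, 0, 0, 0, 0, 0.132, -1], [0, 0, 0, 0, 0, 0, -1], [0, 0, 0, 0, 0, 0, -1]]}}

```text
time_s: 26.85
ee_pos: [0.3849, 0.2268, 0.2813]
eef_rot: [-3.141, -0.0, 3.012]
force: [-0.0, -0.3, -1.2]
grip_width: 0.0359
grip_force: 25.0
```

```bash
python3 chk.py .135 .052
```

```text
26.85 [0.38490994 0.22683081 0.30034275] [-0.04759468 -0.31904996 -1.18232683]
pred near corner [222.23446687 158.12764715] dy/dz px per mm [0.02029415 0.23047984]
212 150
[[ 60  60  60  60  60  62  61  61  82 131 137 109 101  56  43  42  42  43
   42  44]
 [ 58  58  58  59  59  59  61  61  77 123 142 108  91  49  41  43  44  42
   45  47]
 [ 61  59  60  60  59  61  59  59  77 123 141 106  83  42  44  50  45  51
   52  53]
 [ 56  58  60  59  61  61  61  59  72 117 147 103  75  44  45  51  55  60
   59  60]
 [ 47  55  59  59  60  61  60  60  65 111 149 103  69  50  44  55  59  60
   60  58]
 [ 43  49  59  59  59  59  60  60  67 110 150 100  65  58  55  58  59  59
   58  60]
 [ 44  48  59  58  59  61  59  58  62 105 151 100  61  59  58  59  60  61
   61  59]
 [ 40  45  52  58  59  58  59  59  61 100 152 100  61  59  60  59  60  60
   59  59]
 [ 43  43  45  59  59  60  61  61  60  84 122  81  60  61  61  60  62  60
   60  57]
 [ 53  52  55  60  60  58  59  60  59  63  69  57  59  59  61  60  59  59
   60  60]
 [ 59  59  59  58  59  58  58  59  58  59  59  59  59  59  61  61  62  60
   59 106]
 [ 59  59  59  61  58  58  59  58  59  60  58  59  59  58  59  61  60  73
  188 253]
 [ 58  59  58  60  58  60  59  59  57  58  59  60  59  58  59  60  59 178
  255 255]
 [ 58  58  60  62  61  58  58  59  61  59  59  59  58  60  59  59 136 250
  255 255]
 [ 60  59  58  59  60  59  60  60  61  58  60  58  58  60  59  59 205 255
  255 255]
 [ 58  59  59  61  58  60  61  60  59  58  58  59  59  59  58  73 228 255
  255 255]]
```

Request:
{"op": "jog_arm", "data": {"motion": [[0, 0.0005, 0.03, 0, 0, 0.003, -1], [0, 0, 0.026, 0, 0, 0, -1], [-0.015, 0, 0, 0, 0, 0, -1], [-0.015, 0, 0, 0, 0, 0, -1], [0, 0, 0, 0, 0, 0, -1]]}}

```text
time_s: 27.4
ee_pos: [0.4171, 0.2231, 0.2266]
eef_rot: [3.141, 0.002, 3.005]
force: [-0.4, 0.7, -1.5]
grip_width: 0.0359
grip_force: 25.0
```

Request:
{"op": "jog_arm", "data": {"motion": [[-0.01, 0, 0, 0, 0, 0, -1], [-0.01, 0, 0, 0, 0, 0, -1], [0, 0, 0, 0, 0, 0, -1]]}}

```text
time_s: 27.7
ee_pos: [0.4357, 0.2207, 0.2256]
eef_rot: [3.142, 0.0, 3.005]
force: [-0.7, 0.8, -1.3]
grip_width: 0.0358
grip_force: 25.0
```

Request:
{"op": "jog_arm", "data": {"motion": [[-0.01, 0, 0, 0, 0, 0, -1], [-0.01, 0, 0, 0, 0, 0, -1], [-0.01, 0, 0, 0, 0, 0, -1], [-0.01, 0, 0, 0, 0, 0, -1], [-0.007, 0, 0.003, 0, 0, 0, -1]]}}

```text
time_s: 28.2
ee_pos: [0.4822, 0.2144, 0.2225]
eef_rot: [3.141, 0.0, 3.006]
force: [-0.2, 0.3, -1.8]
grip_width: 0.0359
grip_force: 25.0
```

Request:
{"op": "jog_arm", "data": {"motion": [[-0.004, 0, 0.003, 0, 0, 0, -1], [-0.004, 0, 0.003, 0, 0, 0, -1], [-0.002, 0, 0.002, 0, 0, 0, -1], [0, 0, 0, 0, 0, 0, -1], [0, 0, 0, 0, 0, 0, -1]]}}

```text
time_s: 28.7
ee_pos: [0.4909, 0.2133, 0.2145]
eef_rot: [3.142, 0.0, 3.006]
force: [-0.8, -0.0, -2.5]
grip_width: 0.0357
grip_force: 25.0
```

Request:
{"op": "jog_arm", "data": {"motion": [[-0.004, 0, 0, 0, 0, 0, -1], [-0.003, 0, 0, 0, 0, 0, -1], [-0.003, 0, 0, 0, 0, 0, -1], [-0.002, 0, 0, 0, 0, 0, -1], [-0.0015, 0, 0, 0, 0, 0, -1]]}}

```text
time_s: 29.2
ee_pos: [0.5046, 0.2113, 0.2144]
eef_rot: [-3.142, -0.0, 3.006]
force: [-0.1, -0.9, -1.4]
grip_width: 0.0356
grip_force: 25.0
```

Request:
{"op": "jog_arm", "data": {"motion": [[-0.0015, 0, 0, 0, 0, 0, -1], [-0.001, 0, 0, 0, 0, 0, -1]]}}

```text
time_s: 29.4
ee_pos: [0.507, 0.211, 0.2144]
eef_rot: [-3.142, -0.0, 3.006]
force: [-0.3, 0.2, -1.1]
grip_width: 0.0358
grip_force: 25.0
```

Request:
{"op": "jog_arm", "data": {"motion": [[-0.001, 0, 0, 0, 0, 0, -1], [-0.0005, 0, 0, 0, 0, 0, -1]]}}

```text
time_s: 29.6
ee_pos: [0.5078, 0.211, 0.2144]
eef_rot: [-3.141, -0.002, 3.006]
force: [-8.1, 0.2, -0.3]
grip_width: 0.0358
grip_force: 25.0
```

Request:
{"op": "jog_arm", "data": {"motion": [[-0.001, 0, 0, 0, 0, 0, -1], [0, 0, 0, 0, 0, 0, -1]]}}

```text
time_s: 29.8
ee_pos: [0.5084, 0.211, 0.2144]
eef_rot: [-3.141, -0.002, 3.006]
force: [-7.0, 0.4, -0.1]
grip_width: 0.0354
grip_force: 25.0
```

Request:
{"op": "jog_arm", "data": {"motion": [[0, 0, 0, 0, 0, 0, -1], [0, 0, 0, 0, 0, 0, -1], [0, 0, 0, 0, 0, 0, -1], [0, 0, 0, 0, 0, 0, -1]]}}

```text
time_s: 30.2
ee_pos: [0.5084, 0.211, 0.2144]
eef_rot: [-3.141, -0.002, 3.006]
force: [-7.5, 1.0, 0.6]
grip_width: 0.0356
grip_force: 25.0
```

Request:
{"op": "jog_arm", "data": {"motion": [[0.0006, 0, 0.0005, 0, 0, 0, -1], [0, 0, 0, 0, 0, 0, -1], [0, 0, 0, 0, 0, 0, 1], [0, 0, 0, 0, 0, 0, 1], [0, 0, 0, 0, 0, 0, 1]]}}

```text
time_s: 30.7
ee_pos: [0.509, 0.2107, 0.214]
eef_rot: [3.142, 0.001, 3.006]
force: [-0.3, -0.0, 0.2]
grip_width: 0.0563
grip_force: 0.0
```

Request:
{"op": "jog_arm", "data": {"motion": [[0, 0, 0, 0, 0, 0, 1], [0, 0, 0, 0, 0, 0, 1], [0, 0, 0, 0, 0, 0, 1], [0, 0, 0, 0, 0, 0, 1]]}}

```text
time_s: 31.1
ee_pos: [0.5088, 0.2108, 0.2139]
eef_rot: [-3.142, -0.0, 3.006]
force: [-0.5, 0.0, -0.4]
grip_width: 0.0882
grip_force: 0.0
```

Request:
{"op": "jog_arm", "data": {"motion": [[0, 0, -0.03, 0, 0, 0, 1], [0, 0, -0.04, 0, 0, 0, 1], [0, 0, -0.04, 0, 0, 0, 1], [0, 0, 0, 0, 0, 0, 1], [0, 0, 0, 0, 0, 0, 1]]}}

```text
time_s: 31.6
ee_pos: [0.5089, 0.2109, 0.3241]
eef_rot: [3.141, 0.001, 3.006]
force: [1.0, -0.1, -0.9]
grip_width: 0.0941
grip_force: 0.0
```

Run:
```python
from h import *
im=ctrl.camera("side")[:,:,::-1]
cv2.imwrite("pics/s4.png",cv2.resize(im[90:210,190:350],(800,600),interpolation=cv2.INTER_CUBIC))
```

```text
(no output)
```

View pics/s4.png

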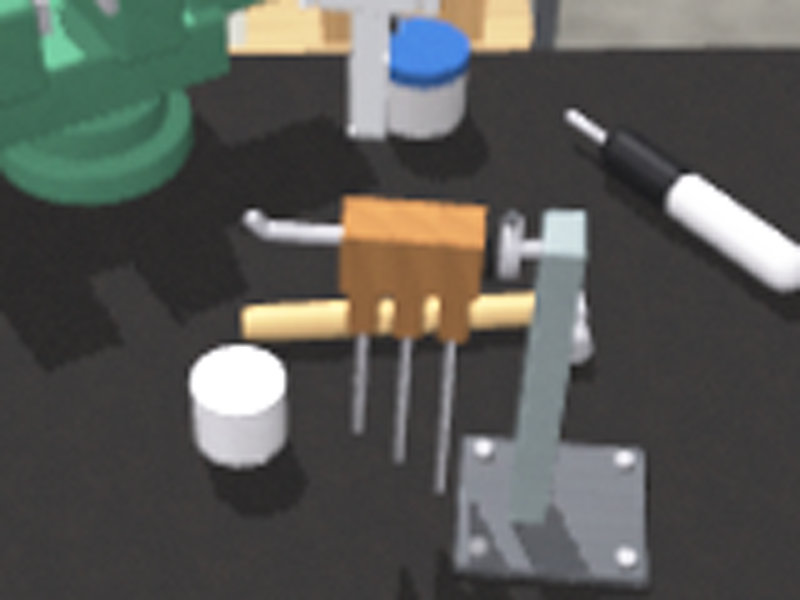

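All three hang upright and touching (heads at crop 342–486, row 250), with the wide one against the buffer. I'm handing in.

```bash
python3 -c "
from station import ctrl
print(ctrl.hand_in())"
```

```text
the job is handed in; nothing more can be done
None
```

All three scrapers hang on the hook, widest against the collar, then middle, then narrowest, with no gaps visible in the last picture; the hardest push read about 8 N, and the job was handed in at about 32 s (the judge's verdict was not shown).

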